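Fit the blue filter head on the flow-through cell and hold it home for the leak test

TASK

Take the blue filter head off the drying stand and set it, nipple up, on the open cell of the flow-through unit, then turn its knurled collar until you feel the hidden keyways drop over the three pins, and push it fully home against the spring-loaded seal. The leak test starts when you finish, so finish while still holding the head pushed fully home with the fingers on it. Leave the other heads, the dish, the beaker, the jar and the timer where they stand.

Things in the scene. Friction and masses are not known exactly. Their poses are not given: they have to be found in the camera images.
- head_blue_mid (a point): The filter head to fit, at its centre half-way up: loose aluminium cap with blue knurled collar, 46 mm outside diameter, 44 mm tall, plus a 10 mm wide nipple standing 14 mm above its top. 105 to 185 g. This point is on the axis, 22 mm above the lower rim; z points up to the nipple. The knurling begins 18 mm above the rim.
- head_blue_rim (a point): Centre of the blue head's lower rim, where the bore opens: 37 mm diameter, 18 mm deep. Three keyways 6.6 mm wide, at 120 degrees to one another, are cut in the bore's wall over its full depth and open at the rim; one lies along +x of this point. They do not show on the outside.
- stand: Fixed white drying stand: plate 300 (its x) by 85 by 10 mm, origin under its centre, z up. Three round pedestals, 41 mm diameter, tops 30 mm above the bench, at x = -100, 0, +100 mm. Each carries one head, rim on the pedestal, over a locating stub 26 mm thick and 13 mm tall (lift straight up past it). Which head is where changes.
- cell: The open cell, fixed on the unit: upright glass tube in a black socket, steel bayonet ring on top. Origin on its axis at the unit's top plate, 70 mm above the bench; axes as the unit's. A 12 mm post with black knob stands 52 mm along +x, its top 55 mm above this origin, well below the seat.
- cell_seat (a point): Centre of the flat shoulder (42 mm diameter) round the foot of the open cell's spigot, 81 mm above the cell's origin, 151 mm above the bench. Fully home, the head's rim rests on this shoulder: head mid point 22 mm above this point. A head not yet lined up rides on the pins, rim 10 mm above the shoulder; lined up to about 3 degrees and lightly pressed it drops.
- cell_mouth (a point): Centre of the spigot's top, 16 mm above the shoulder. Spigot: 35 mm diameter, upper 5.5 mm coned to 27 mm. Three radial pins, 4 mm square, reach 21.5 mm from the axis at 120 degrees to one another, tops 10 mm above the shoulder. The ring is clamped at any angle: the pins' bearing is not told by these axes and differs each time; feel for it.
- seal (a joint): Travel (m) of the white spring-loaded seal disc, 19 mm diameter, that stands 6 mm proud of the spigot's top: 0 free, grows as it is pressed down. It meets the head 4 mm before home and reads 0.004 with the head fully home. It takes 4 N at first, 8 N at home; let go, it lifts the head again.
- unit: Fixed flow-through cell unit: low white and blue housing 200 (x) by 310 (y) by 70 mm tall, origin under its centre, z up, keypad face to -x. Two upright cells on top, 15 mm to -x of centre, at y = +75 and -75 mm: one open, one already fitted with a grey head (nipple ends 209 mm above the bench). Which is which changes.
- head_grey_mid (a point): Mid point of a loose filter head of the same shape with a grey collar, on the stand; to be left alone.
- head_yellow_mid (a point): Mid point of a loose filter head of the same shape with a yellow collar, on the stand; to be left alone.
- petri: Closed clear dish of filter discs, 63 mm diameter, 16 mm tall, loose; origin under its centre. To be left alone.
- filter_jar: Amber jar with black cap, 56 mm diameter, 60 mm tall, loose; origin under its centre. To be left alone.
- timer: Grey bench timer, 55 by 75 by 20 mm, loose; origin under its centre. To be left alone.
- beaker: Clear beaker, 68 mm diameter, 85 mm tall, loose; origin under its centre. To be left alone.
Mind the look-alikes: they are no part of the job. What is shaped like the part that bears head_blue_mid but red is not meant.

How it is judged:
On the way, in this order (a step that is already met when the one before it is completed fails the run):
1. the blue head is lifted clear of the stand (z of head_blue_mid in the frame of stand above 0.075 m), for 0.1 s.
2. the blue head's keyways have dropped over the pins of the open cell (horizontal distance between head_blue_mid and cell_seat below 0.003 m and z of head_blue_mid in the frame of cell_seat below 0.027 m and angle between head_blue_mid's own z axis and vertical below 0.12 rad), for 0.1 s.
At the end, for the whole second after the job is handed in: Through the last second the blue head is on the open cell, nipple up, within 2.5 mm of its axis, under 4 degrees tilt, rim within 1.5 mm of the shoulder (keyways over the pins), seal pressed over 2.5 of its 4 mm, and the fingers hold or press it with over 3 N, without moving (horizontal distance between head_blue_mid and cell_seat below 0.0025 m and z of head_blue_mid in the frame of cell_seat below 0.0235 m and angle between head_blue_mid's own z axis and vertical below 0.07 rad and value of joint seal above 0.0025 m and contact force between the fingers and head_blue above 3 N and linear speed of head_blue below 0.01 m/s); the arm keeps its last pose, push and grip.
It fails at once if another filter head was shifted by more than 15 mm (distance of any of head_grey_mid, head_yellow_mid from where it was at the start of the episode above 0.015 m).
It fails at once if the dish, beaker, jar or timer was shifted by more than 25 mm or knocked over (distance of any of petri, filter_jar, timer, beaker from where it was at the start of the episode above 0.025 m or angle between any of filter_jar, beaker's own z axis and vertical above 0.5 rad).
It also fails if it takes over 58 s, if anything falls off the work surface, if the arm or the gripper's body presses on something with over 40 N, if the wrist force passes 120 N, or if a joint passes its speed limit or range.

ROBOT

A 6-joint arm with a two-finger parallel gripper is mounted at the origin on the work surface. World frame = base frame: x ahead of the robot, y to its left, z up, the work surface at z = 0. Lengths are in m, angles in rad, forces in N, time in s.
With the tool pointing down it reaches from about 0.275 to 0.875 m from the base axis. Payload 12.5 kg.
Tool frame: the origin (TCP) lies on the mounting face of the last link; the fingertips stand ctrl.tip_extent ahead of it and the grasp point (between the pads) lies 155 mm ahead of it (ctrl.tip_extent is the distance from the TCP to the fingertips, in m); z points along the fingers, y is the direction in which the jaws open and shut (so a half turn about z gives the same grasp; the last joint's range is limited). The gripper opens to 85 mm and grips with 20 to 120 N. Pads are 22 mm wide; open, the fingers measure 114 mm over their backs; the gripper's body (76 mm by 85 mm) begins 54 mm behind the grasp point. The pads swing forward as they close: fully open they stand 13 mm farther back than shut.
Start: joints at [-1.235, 0.351, 1.652, -0, 1.139, -0.085], TCP at [0.225, -0.502, 0.405] pointing down, gripper open.
Joint ranges: [-2.75, 2.75], [-0.79, 2.1], [0.01, 2.65], [-1.57, 4.71], [0.07, 3.14], [-2.87, 2.87]. Speed limits (rad/s): [2.22, 2.22, 2.79, 3.14, 3.14, 3.14].

INTERFACE

Orientations are given as a rotation vector (axis times angle).
In Python, from workcell import ctrl gives the robot as it stands.
- The arm moves only by the tool send_rows, never from a script. Its argument "motion" is a list that holds one entry, the list of rows, each a list of 5 numbers: the shift along the world's x, y, z in mm, then the turn about the world's z in degrees, then the finger opening in mm, from 0 to 85.4. In form: [[[dx, dy, dz, yaw, jaw], ...]]. A call has 1 to 12 rows; each row is the pose to reach, as a shift and turn from the pose commanded when the call began; what a row does not reach only later rows make up. A row lasts 1/12 s, in which the tool goes at most 41.7 mm and 7.16 degrees, less where a joint would pass 70% of its speed; a pose out of reach is approached as far as the arm can. A call with a gripper value outside its range is refused whole. The fingers move at their own pace and stop on an object; the grip force is fixed at half the most. Time passes only in rows, so rows that repeat a pose let the fingers close. It gives the time, the measured TCP pose, the force and the opening at its end, in the units of the state.
- ctrl.get_obs(): the state, without advancing time (a new reading comes with each control period).
- ctrl.capture(name): name is "scene" or "side" or "wrist"; returns a dict with "pixels" (420x560x3 uint8, blue, green, red), "range_z" (420x560 float32, m along the optical axis (not along the pixel's ray), 0 where there is no reading), "fx", "fy", "cx", "cy" (pixels), "k1" (the pictures are not rectified: a ray, as slopes to the right and down, at radius r is drawn at 1 + k1 r^2 times it, then the intrinsics apply), "extrinsics" (4x4, takes a point from world to camera coordinates). Camera axes: x right, y up, looking along -z (the intrinsics and any distortion apply to the point x, -y, -z); pixel columns grow to the right and rows downward; lengths in m; the calibration is good to about 2 mm. A picture is of the moment at which its call begins.
- ctrl.close_job(): hands the job in, once; it reports no verdict.
The state is a dict: "time_s": time; "joint_positions": joint angles; "qvel": joint speeds; "effort": joint torques, N m; "tcp_pos": TCP position; "ee_rot": TCP orientation; "contact_force": force on the tool from outside, world axes, zero at the start; "wrist_torque": the same for the moment, N m; "grip_width": finger opening in m.
Only numpy, scipy, OpenCV 4.12 (cv2) and the standard library are available. Lean on these libraries where they do the work, as an engineer would, in place of code of your own. Each camera call takes 0.05 s, during which the arm holds its last target. There are 200 camera calls.

## Working session

There is one attempt and no reset: what is moved stays moved. The work goes in short steps, Python scripts to look and compute and a tool call to move; the robot and the scene stay as the last step left them, time stands still between calls to the robot, and variables do not carry over. Pictures are saved under pics/ and viewed, about 8 in all and at most 12, crops included, and the job is handed in when it is done.

Besides the shell and the picture viewer there is one more tool, called by a JSON object that holds its "api" and its "payload". send_rows: Moves the arm, as the interface text tells. Its arguments: {"type":"object","properties":{"motion":{"type":"array","items":{"type":"array","items":{"type":"array","items":{"type":"number"}}}}},"required":["motion"]}

```bash
mkdir -p pics; cat > h.py <<'E'
import numpy as np, cv2
from workcell import ctrl
def cap(n):
    return ctrl.capture(n)
def world(c):
    H,W=c["range_z"].shape
    v,u=np.mgrid[0:H,0:W].astype(float)
    xd=(u-c["cx"])/c["fx"]; yd=(v-c["cy"])/c["fy"]
    x,y=xd.copy(),yd.copy()
    for _ in range(8):
        s=1+c["k1"]*(x*x+y*y); x=xd/s; y=yd/s
    z=c["range_z"]
    P=np.stack([x*z,-y*z,-z,np.ones_like(z)],-1)
    return (P@np.linalg.inv(np.array(c["extrinsics"])).T)[...,:3]
E
python3 - <<'E'
from h import *
o=ctrl.get_obs(); print(o, ctrl.tip_extent)
for n in ["scene","side"]:
    c=cap(n); cv2.imwrite(f"pics/{n}.png",c["pixels"]); np.savez(n,w=world(c),**c)
    print(n,c["fx"],c["k1"],np.linalg.inv(c["extrinsics"])[:3,3])
a=cv2.imread("pics/scene.png");b=cv2.imread("pics/side.png")
E
```

```text
{'time_s': 0.0, 'joint_positions': array([-1.23458983e+00,  3.51262609e-01,  1.65243139e+00,  3.37754419e-06,
        1.13909789e+00, -8.45760492e-02]), 'qvel': array([ 1.31757176e-04, -6.11384970e-04, -1.58387041e-03,  8.45138338e-04,
       -1.79790433e-05, -1.34767855e-03]), 'effort': array([ 2.91921169e-03, -5.06108022e+01, -2.91409189e+01,  6.02007958e-05,
        4.58381881e-03,  7.01153525e-06]), 'tcp_pos': array([ 0.22465469, -0.50188683,  0.40414108]), 'ee_rot': array([-3.07115482e+00, -6.55847528e-01,  2.31512264e-04]), 'contact_force': array([-0.76333205,  0.33845402,  0.41867306]), 'wrist_torque': array([ 0.03379704, -0.00441595,  0.01611368]), 'grip_width': 0.08540649670498741} 0.1734
scene 489.22150146147635 -0.1776725201323107 [ 1.15032814 -0.0434041   0.93788164]
side 471.17005284929303 -0.020720945479255813 [0.17094818 0.88549866 0.83012297]
```

View pics/scene.png

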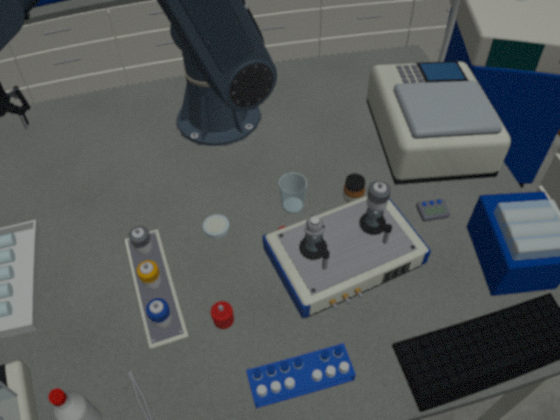

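View pics/side.png

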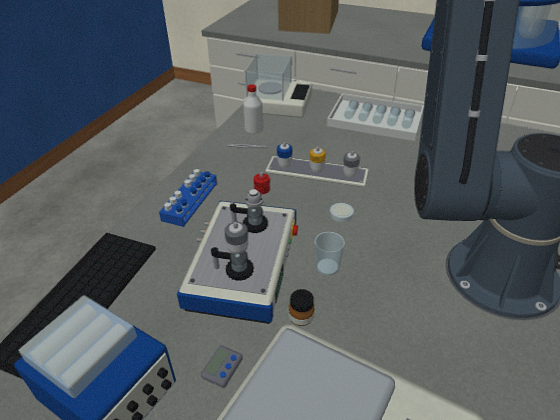

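The scene view shows the blue head at (157,309), yellow at (148,271) and loose grey at (139,237). The open cell is at (313,235), the fitted grey at (377,195), and the red decoy at (222,314). In the side view the open cell is at (254,205) and the blue head at (285,152).

```bash
cat > m.py <<'E'
from h import *
from scipy.optimize import least_squares
def circ(p,R,c0):
    r=least_squares(lambda q:np.hypot(p[:,0]-q[0],p[:,1]-q[1])-R,c0,loss="soft_l1",f_scale=.001); return r.x, np.std(r.fun)
def near(w,c,r,z0,z1):
    p=w.reshape(-1,3); return p[(np.hypot(p[:,0]-c[0],p[:,1]-c[1])<r)&(p[:,2]>z0)&(p[:,2]<z1)]
for n,bl,ce in [("scene",(157,305),(314,222)),("side",(285,149),(254,196))]:
    w=np.load(n+".npz")["w"]
    for nm,(u,v),rad,bands in [("blue",bl,.035,[(.05,.070,.023),(.071,.079,None),(.081,.1,.005)]),("cell",ce,.035,[(.09,.14,None),(.152,.160,.0175),(.163,.169,None),(.170,.18,None)])]:
        c=np.median(w[v-4:v+5,u-4:u+5].reshape(-1,3),0); print(n,nm,c.round(4))
        for a,b,R in bands:
            p=near(w,c,rad,a,b)
            if len(p)<4: print(a,b,len(p)); continue
            print("  ",a,b,len(p),"mean",p.mean(0).round(4),"mid",((p.min(0)+p.max(0))/2).round(4),"size",np.ptp(p,0).round(4), circ(p,R,p.mean(0)[:2]) if R else "")
E
python3 m.py
python3 - <<'E'
import cv2
a=cv2.imread('pics/scene.png')[190:270,270:350]; b=cv2.imread('pics/side.png')[180:240,220:300]
o=cv2.hconcat([cv2.resize(a,(400,400),interpolation=2),cv2.resize(b,(400,400),interpolation=2)]); cv2.imwrite('pics/crop.png',o)
E
```

```text
scene blue [ 0.6413 -0.2023  0.0775]
   0.05 0.07 124 mean [ 0.6559 -0.2005  0.0613] mid [ 0.6411 -0.2046  0.06  ] size [0.0474 0.0464 0.0196] (array([ 0.63993801, -0.20555551]), np.float64(0.0009615179545795347))
   0.071 0.079 284 mean [ 0.6432 -0.204   0.0746] mid [ 0.6415 -0.2049  0.075 ] size [0.0441 0.0437 0.0079] 
   0.081 0.1 22 mean [ 0.6428 -0.2053  0.0858] mid [ 0.6451 -0.2052  0.0853] size [0.0137 0.0073 0.0083] (array([ 0.64328513, -0.20733673]), np.float64(0.0017776278752635415))
scene cell [0.5768 0.1348 0.1717]
   0.09 0.14 262 mean [0.5861 0.1345 0.1169] mid [0.5841 0.1372 0.1148] size [0.0538 0.0378 0.0491] 
   0.152 0.16 56 mean [0.5822 0.1349 0.1549] mid [0.5769 0.1366 0.156 ] size [0.0294 0.0395 0.0079] (array([0.57061343, 0.13719516]), np.float64(0.0017294458720637782))
   0.163 0.169 98 mean [0.5769 0.1346 0.1661] mid [0.5739 0.1356 0.166 ] size [0.0292 0.0364 0.006 ] 
   0.17 0.18 67 mean [0.5718 0.1372 0.1732] mid [0.5723 0.1351 0.1732] size [0.0207 0.0265 0.0062] 
side blue [ 0.6321 -0.1932  0.0742]
   0.05 0.07 90 mean [ 0.6319 -0.1901  0.0609] mid [ 0.6371
[... 203 characters left out ...]
0418 0.0424 0.0072] 
   0.081 0.1 12 mean [ 0.6364 -0.2022  0.0856] mid [ 0.6366 -0.2013  0.0853] size [0.0094 0.016  0.0075] (array([ 0.63665885, -0.20467909]), np.float64(0.0021369956674201795))
side cell [0.5631 0.1471 0.167 ]
   0.09 0.14 263 mean [0.5656 0.1487 0.1157] mid [0.5729 0.1422 0.1148] size [0.0499 0.0325 0.0494] 
   0.152 0.16 44 mean [0.5624 0.1499 0.156 ] mid [0.5654 0.1468 0.1559] size [0.0368 0.0287 0.0078] (array([0.56929117, 0.13809697]), np.float64(0.0020608749763653144))
   0.163 0.169 57 mean [0.566  0.1452 0.1661] mid [0.5673 0.1408 0.1659] size [0.0309 0.0306 0.0058] 
   0.17 0.18 45 mean [0.5673 0.1399 0.173 ] mid [0.5674 0.1391 0.1733] size [0.0176 0.0192 0.0061]
```

View pics/crop.png

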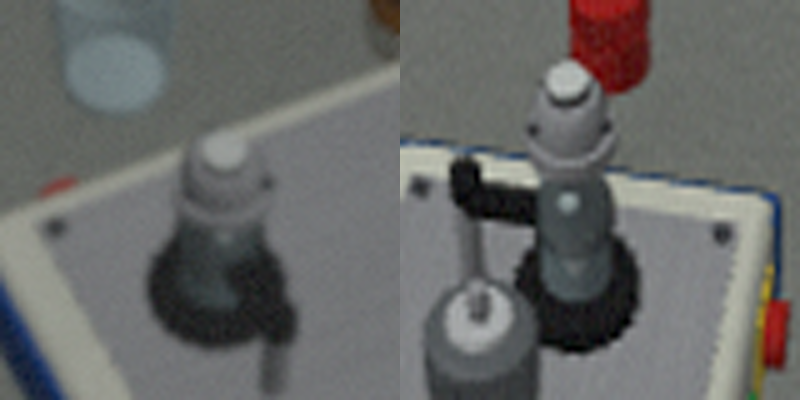

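{"api": "send_rows", "payload": {"motion": [[[35,25,0,0,85],[70,50,0,0,85],[105,75,0,0,85],[140,100,0,0,85],[175,125,0,0,85],[210,150,0,0,85],[245,175,0,0,85],[280,200,0,0,85],[315,225,0,0,85],[350,250,0,0,85],[385,275,-20,0,85],[415,296,-40,0,85]]]}}

```text
time_s: 1.1
tcp_pos: [0.6281, -0.2137, 0.3733]
ee_rot: [3.071, 0.657, 0.003]
contact_force: [0.7, -1.2, 0.6]
grip_width: 0.085
```

```bash
python3 - <<'E'
from h import *
o=ctrl.get_obs(); print(o['tcp_pos'],o['joint_positions'],o['contact_force'])
c=cap("wrist"); cv2.imwrite("pics/w1.png",c["pixels"]); np.savez("w1",w=world(c),**c)
print(np.linalg.inv(c["extrinsics"]).round(3))
E
```

```text
[ 0.62810731 -0.2136731   0.37327906] [-3.98055427e-01  5.86900134e-01  1.36259763e+00  4.32098222e-05
  1.18953449e+00  7.51371896e-01] [ 0.69992356 -1.18728545  0.61825304]
[[ 0.409  0.865  0.292  0.703]
 [-0.913  0.387  0.133 -0.181]
 [ 0.002 -0.321  0.947  0.344]
 [ 0.     0.     0.     1.   ]]
```

View pics/w1.png

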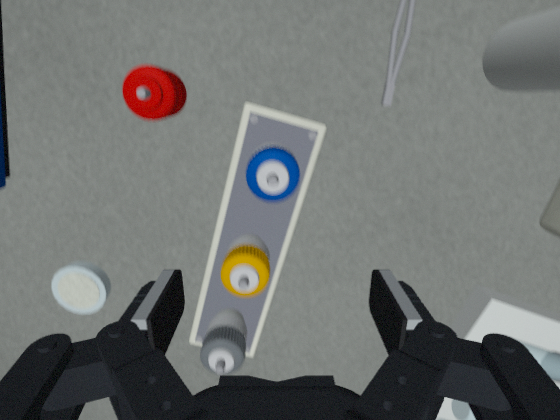

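The wrist view shows the blue head at (273,175) at the far end of the stand, with yellow at (245,270). The jaws open across the stand, which suits the grasp.

```bash
cat > b.py <<'E'
from m import circ,near
from h import *
import sys
n=sys.argv[1]
E
sed -i 's/^for n,bl/if __name__=="__main__":\n  for n,bl/; ' m.py; python3 - <<'E'
s=open('m.py').read().split('if __name__')[0]; open('m.py','w').write(s)
E
python3 - <<'E'
from m import *
d=np.load("w1.npz"); w=d["w"]
for nm,c in [("blue",(.64,-.2055))]:
    for a,b,R in [(.045,.068,.023),(.071,.077,None),(.08,.1,.005)]:
        p=near(w,c,.035,a,b); print(a,b,len(p),p.mean(0).round(4),((p.min(0)+p.max(0))/2).round(4),np.ptp(p,0).round(4),circ(p,R,c) if R else "")
# top ring outer silhouette: fit ellipse on blue mask
hsv=cv2.cvtColor(d["pixels"],cv2.COLOR_BGR2HSV); m=cv2.inRange(hsv,(100,150,60),(130,255,255)); m[:,:200]=0
p=w[(m>0)&(w[...,2]>.068)]; print(len(p),((p.min(0)+p.max(0))/2).round(4), circ(p,.0215,(.64,-.2055)))
print(ctrl.get_obs()["tcp_pos"])
E
```

```text
0.045 0.068 179 [ 0.6576 -0.1995  0.0572] [ 0.6481 -0.2054  0.0565] [0.0313 0.044  0.0229] (array([ 0.64005102, -0.20698532]), np.float64(0.00038131718728207694))
0.071 0.077 1424 [ 0.6422 -0.206   0.0747] [ 0.6404 -0.2068  0.074 ] [0.0452 0.045  0.006 ] 
0.08 0.1 128 [ 0.6413 -0.2064  0.0875] [ 0.6381 -0.2048  0.0856] [0.015  0.0192 0.0113] (array([ 0.63906983, -0.20725651]), np.float64(0.001909070025897364))
1036 [ 0.6623 -0.2038  0.2061] (array([ 0.64086664, -0.20615196]), np.float64(0.004037408895121042))
[ 0.63105864 -0.20980802  0.36778048]
```

{"api": "send_rows", "payload": {"motion": [[[0,-1,-30,0,85],[0,-1,-60,0,85],[0,-1,-90,0,85],[0,-1,-115,0,85],[0,-1,-130,0,85],[0,-1,-140,0,85],[0,-1,-150,0,85],[0,-1,-150,0,85],[0,-1,-150,0,85],[0,-1,-150,0,85]]]}}

```text
time_s: 1.98
tcp_pos: [0.6267, -0.2166, 0.2237]
ee_rot: [3.071, 0.656, 0.002]
contact_force: [0.6, -0.5, -0.2]
grip_width: 0.0848
```

{"api": "send_rows", "payload": {"motion": [[[0,0,0,0,30],[0,0,0,0,30],[0,0,0,0,30],[0,0,0,0,30],[0,0,0,0,30],[0,0,0,0,30],[0,0,0,0,30],[0,0,0,0,30],[0,0,0,0,30],[0,0,0,0,30]]]}}

```text
time_s: 2.82
tcp_pos: [0.6266, -0.2164, 0.2235]
ee_rot: [3.072, 0.656, 0.001]
contact_force: [-0.9, 1.6, 5.3]
grip_width: 0.0401
```

```bash
python3 - <<'E'
from h import *
o=ctrl.get_obs(); print(o)
E
```

```text
{'time_s': 2.8167, 'joint_positions': array([-4.02755154e-01,  7.61772494e-01,  1.45593920e+00,  8.64673095e-05,
        9.22896701e-01,  7.47065900e-01]), 'qvel': array([-0.0014687 ,  0.00051372,  0.00021737, -0.00089869,  0.00121808,
       -0.00213489]), 'effort': array([ -0.51435119, -64.65358973, -24.00558472,  -0.12277585,
        -0.4271398 ,   0.07371238]), 'tcp_pos': array([ 0.6265563 , -0.21638979,  0.22346632]), 'ee_rot': array([3.07177305e+00, 6.56207586e-01, 1.32649371e-03]), 'contact_force': array([-0.85494097,  1.56451841,  5.25054858]), 'wrist_torque': array([0.27916839, 0.14760447, 0.04869831]), 'grip_width': 0.040089537634190826}
```

The commanded pose fell short of the first target, so I gripped off-centre. I'll open, back off and re-measure.

{"api": "send_rows", "payload": {"motion": [[[0,0,0,0,85],[0,0,0,0,85],[0,0,0,0,85],[0,0,0,0,85],[0,0,0,0,85],[0,0,0,0,85],[0,0,30,0,85],[0,0,60,0,85],[0,0,90,0,85],[0,0,120,0,85],[0,0,120,0,85],[0,0,120,0,85]]]}}

```text
time_s: 3.82
tcp_pos: [0.6265, -0.2164, 0.3443]
ee_rot: [3.07, 0.656, 0.004]
contact_force: [-0.6, 0.6, -0.3]
grip_width: 0.0847
```

```bash
cat > bl.py <<'E'
from m import *
o=ctrl.get_obs(); print(o["time_s"],o["tcp_pos"],o["grip_width"])
c=cap("wrist"); w=world(c)
hsv=cv2.cvtColor(c["pixels"],cv2.COLOR_BGR2HSV); m=cv2.inRange(hsv,(100,150,60),(130,255,255))>0
q=w[m&(w[...,2]>.04)&(w[...,2]<.08)]; c0=np.median(q,0)[:2]; print(c0)
p=near(w,c0,.04,.045,.068); print(len(p),circ(p,.023,c0))
p=near(w,c0,.04,.0715,.0765); print("top",((p.min(0)+p.max(0))/2).round(4),np.ptp(p,0))
p=near(w,c0,.04,.086,.092); print("nipple top",p.mean(0).round(4))
E
python3 bl.py
```

```text
3.8167 [ 0.62650963 -0.21644948  0.34430739] 0.08465124498901444
[ 0.64889186 -0.20658292]
219 (array([ 0.64216943, -0.21010038]), np.float64(0.00039564049041128266))
top [ 0.6425 -0.21    0.074 ] [0.04550116 0.04541304 0.0049707 ]
nipple top [ 0.6435 -0.2098  0.0889]
```

{"api": "send_rows", "payload": {"motion": [[[16,6.4,0,0,85],[16,6.4,-30,0,85],[16,6.4,-60,0,85],[16,6.4,-90,0,85],[16,6.4,-115,0,85],[16,6.4,-130,0,85],[16,6.4,-130,0,85],[16,6.4,-130,0,85],[16,6.4,-130,0,85]]]}}

```text
time_s: 4.62
tcp_pos: [0.6428, -0.2102, 0.2139]
ee_rot: [3.071, 0.656, 0.002]
contact_force: [0.4, -0.1, -0.1]
grip_width: 0.085
```

{"api": "send_rows", "payload": {"motion": [[[0,0,0,0,30],[0,0,0,0,30],[0,0,0,0,30],[0,0,0,0,30],[0,0,0,0,30],[0,0,0,0,30],[0,0,0,0,30],[0,0,0,0,30],[0,0,0,0,30]]]}}

```text
time_s: 5.37
tcp_pos: [0.6426, -0.2101, 0.2138]
ee_rot: [3.072, 0.656, 0.002]
contact_force: [-1.6, 0.5, 5.6]
grip_width: 0.0448
```

{"api": "send_rows", "payload": {"motion": [[[0,0,10,0,30],[0,0,20,0,30],[0,0,40,0,30],[0,0,70,0,30],[0,0,100,0,30],[0,0,130,0,30],[0,0,160,0,30],[0,0,180,0,30],[0,0,180,0,30],[0,0,180,0,30]]]}}

```text
time_s: 6.2
tcp_pos: [0.6422, -0.2099, 0.3943]
ee_rot: [3.071, 0.656, 0.003]
contact_force: [-0.1, 0.4, -2.3]
grip_width: 0.0444
```

```bash
python3 - <<'E'
from m import *
o=ctrl.get_obs(); t=o["tcp_pos"]; print(t,o["contact_force"],o["grip_width"])
c=cap("wrist"); w=world(c); cv2.imwrite("pics/w2.png",c["pixels"])
p=near(w,t[:2],.04,t[2]-.20,t[2]-.02)
hsv=cv2.cvtColor(c["pixels"],cv2.COLOR_BGR2HSV); m=cv2.inRange(hsv,(100,150,40),(130,255,255))>0
q=w[m]; q=q[(np.hypot(*(q[:,:2]-t[:2]).T)<.04)&(q[:,2]>.15)]; print(len(q),np.percentile(q,[1,50,99],axis=0)-t)
E
```

```text
[ 0.64220887 -0.2098866   0.39433243] [-0.10959997  0.37891316 -2.26071557] 0.04440435728525005
7006 [[-0.01874289 -0.02146246 -0.16309707]
 [ 0.01366505  0.00541439 -0.13991475]
 [ 0.02375892  0.02192152 -0.13747093]]
```

View pics/w2.png

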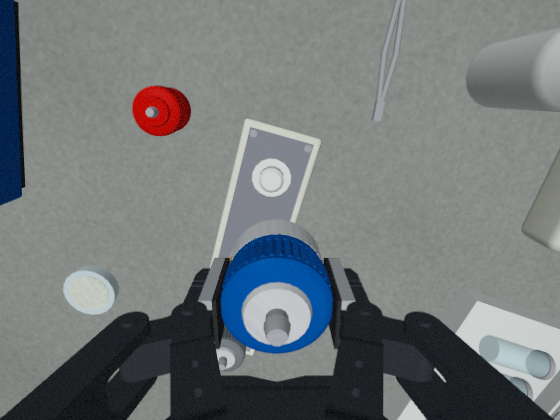

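{"api": "send_rows", "payload": {"motion": [[[-14,32,5,0,30],[-28,64,10,0,30],[-42,96,15,0,30],[-56,128,20,0,30],[-70,160,20,0,30],[-84,192,20,0,30],[-98,224,20,0,30],[-112,256,20,0,30],[-126,288,20,0,30],[-140,320,20,0,30],[-140,320,20,0,30],[-140,320,20,0,30]]]}}

```text
time_s: 7.25
tcp_pos: [0.5016, 0.1112, 0.4116]
ee_rot: [-3.071, -0.66, 0.003]
contact_force: [0.4, 0.1, -1.4]
grip_width: 0.0447
```

```bash
python3 - <<'E'
from m import *
o=ctrl.get_obs(); t=o["tcp_pos"]; print(t,o["joint_positions"],o["contact_force"],o["grip_width"])
c=cap("wrist"); w=world(c); cv2.imwrite("pics/w3.png",c["pixels"]); np.savez("w3",w=w,**c)
c0=(.57,.1375)
for a,b,R in [(.153,.160,.0175),(.1655,.1685,None),(.1715,.1755,.0095),(.148,.152,None),(.09,.13,.0175)]:
    p=near(w,c0,.03,a,b)
    if len(p)>4: print(a,b,len(p),p.mean(0).round(4),((p.min(0)+p.max(0))/2).round(4),np.ptp(p,0).round(4),circ(p,R,c0) if R else "")
E
```

```text
[0.50157438 0.11122144 0.41160511] [ 1.27587856e-01  2.77766044e-01  1.73545409e+00 -4.72947624e-05
  1.13049590e+00  1.27493848e+00] [ 0.42646968  0.1216552  -1.44182147] 0.044696506998740004
0.153 0.16 101 [0.5706 0.1378 0.1533] [0.5704 0.1359 0.1538] [0.0398 0.0397 0.0015] (array([0.57029815, 0.13634096]), np.float64(0.0008739894808040289))
0.1655 0.1685 810 [0.5709 0.1363 0.1673] [0.5702 0.1359 0.167 ] [0.0311 0.0306 0.003 ] 
0.1715 0.1755 739 [0.5706 0.1361 0.1742] [0.5705 0.1363 0.1735] [0.0188 0.0189 0.004 ] (array([0.56725299, 0.13537554]), np.float64(0.002888012508717659))
0.148 0.152 254 [0.5728 0.1385 0.1515] [0.5705 0.1359 0.151 ] [0.0417 0.0417 0.002 ] 
0.09 0.13 161 [0.5959 0.1418 0.1174] [0.5955 0.1416 0.1175] [0.0088 0.0128 0.0042] (array([0.61287617, 0.14454222]), np.float64(0.002026555800137808))
```

View pics/w3.png

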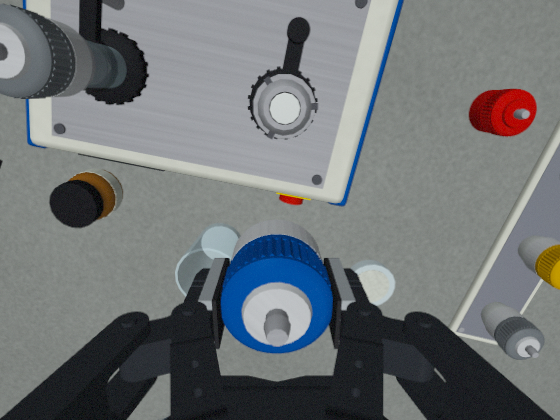

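The wrist view shows the open cell at (285,107) and the head held upright. The wrist estimate of the cell axis is (0.5703, 0.1360), with sizes matching the spec.

{"api": "send_rows", "payload": {"motion": [[[23,8,0,0,30],[46,17,0,0,30],[68.7,25,0,0,30],[68.7,25,0,0,30],[68.7,25,-10,0,30],[68.7,25,-20,0,30],[68.7,25,-30,0,30],[68.7,25,-30,0,30],[68.7,25,-30,0,30],[68.7,25,-30,0,30]]]}}

```text
time_s: 8.13
tcp_pos: [0.5709, 0.1349, 0.3828]
ee_rot: [-3.072, -0.656, -0.0]
contact_force: [0.7, -0.6, -0.8]
grip_width: 0.0446
```

{"api": "send_rows", "payload": {"motion": [[[-0.6,1.1,-8,0,30],[-0.6,1.1,-16,0,30],[-0.6,1.1,-23,0,30],[-0.6,1.1,-28,0,30],[-0.6,1.1,-32,0,30],[-0.6,1.1,-34,0,30],[-0.6,1.1,-34,0,30],[-0.6,1.1,-34,0,30]]]}}

```text
time_s: 8.8
tcp_pos: [0.5705, 0.1361, 0.3487]
ee_rot: [3.072, 0.656, 0.0]
contact_force: [0.0, -0.3, -1.4]
grip_width: 0.045
```

{"api": "send_rows", "payload": {"motion": [[[0,0,-1,0,30],[0,0,-2,0,30],[0,0,-3,0,30],[0,0,-4,0,30],[0,0,-4,0,30]]]}}

```text
time_s: 9.22
tcp_pos: [0.5705, 0.1361, 0.3449]
ee_rot: [-3.072, -0.656, -0.001]
contact_force: [0.3, -0.4, 1.3]
grip_width: 0.0448
```

{"api": "send_rows", "payload": {"motion": [[[0,0,-0.5,0,30],[0,0,-1,0,30],[0,0,-1.5,0,30],[0,0,-1.5,0,30]]]}}

```text
time_s: 9.55
tcp_pos: [0.5705, 0.1361, 0.3445]
ee_rot: [3.072, 0.656, 0.002]
contact_force: [-5.6, -1.6, 13.0]
grip_width: 0.0445
```

{"api": "send_rows", "payload": {"motion": [[[0,0,0,2.5,30],[0,0,0,5,30],[0,0,0,7.5,30],[0,0,0,10,30],[0,0,0,12.5,30],[0,0,0,15,30],[0,0,0,15,30]]]}}

```text
time_s: 10.13
tcp_pos: [0.5709, 0.1362, 0.3442]
ee_rot: [2.959, 1.055, 0.005]
contact_force: [0.8, 0.8, 6.7]
grip_width: 0.0449
```

{"api": "send_rows", "payload": {"motion": [[[0,0,0,2.5,30],[0,0,0,5,30],[0,0,0,7.5,30],[0,0,0,10,30],[0,0,0,12.5,30],[0,0,0,15,30],[0,0,0,15,30]]]}}

```text
time_s: 10.72
tcp_pos: [0.5706, 0.1359, 0.3432]
ee_rot: [2.796, 1.431, 0.001]
contact_force: [0.3, -3.7, 1.6]
grip_width: 0.0442
```

{"api": "send_rows", "payload": {"motion": [[[0,0,-1,0,30],[0,0,-2,0,30],[0,0,-2,0,30]]]}}

```text
time_s: 10.97
tcp_pos: [0.5707, 0.1356, 0.343]
ee_rot: [2.797, 1.426, 0.002]
contact_force: [-5.4, -5.5, 17.0]
grip_width: 0.0446
```

```bash
python3 - <<'E'
from h import *
o=ctrl.get_obs(); print(o["tcp_pos"],o["contact_force"],o["wrist_torque"],o["joint_positions"])
E
```

```text
[0.57072218 0.1356479  0.34302527] [-5.44058723 -5.45142334 17.01906035] [-0.98259601  1.03417532 -0.04468705] [ 1.54207662e-01  4.84087212e-01  1.61403916e+00 -1.55827961e-03
  1.04182742e+00  7.82765067e-01]
```

{"api": "send_rows", "payload": {"motion": [[[-0.4,-0.4,0.7,2.5,30],[-0.4,-0.4,0.7,5,30],[-0.4,-0.4,0.7,7.5,30],[-0.4,-0.4,0.7,10,30],[-0.4,-0.4,0.7,10,30]]]}}

```text
time_s: 11.38
tcp_pos: [0.5706, 0.1358, 0.3443]
ee_rot: [2.66, 1.668, 0.006]
contact_force: [-3.1, -0.0, 19.5]
grip_width: 0.0447
```

{"api": "send_rows", "payload": {"motion": [[[0,0,0,2.5,30],[0,0,0,5,30],[0,0,0,7.5,30],[0,0,0,10,30],[0,0,0,10,30]]]}}

```text
time_s: 11.8
tcp_pos: [0.5709, 0.1359, 0.3445]
ee_rot: [2.504, 1.893, 0.008]
contact_force: [0.1, -0.3, 17.1]
grip_width: 0.0451
```

{"api": "send_rows", "payload": {"motion": [[[0,0,0.7,-3,30],[0,0,0.7,-6,30],[0,0,0.7,-9,30],[0,0,0.7,-12,30],[0,0,0.7,-12,30]]]}}

```text
time_s: 12.22
tcp_pos: [0.5707, 0.1359, 0.3445]
ee_rot: [2.694, 1.614, 0.006]
contact_force: [-0.2, -1.0, 13.8]
grip_width: 0.0443
```

{"api": "send_rows", "payload": {"motion": [[[0,0,0,-1,30],[0,0,0,-2,30],[0,0,0,-2,30]]]}}

```text
time_s: 12.47
tcp_pos: [0.5707, 0.1358, 0.3445]
ee_rot: [2.719, 1.57, 0.006]
contact_force: [-0.1, 0.3, 13.7]
grip_width: 0.0447
```

{"api": "send_rows", "payload": {"motion": [[[0,0,0,-1,30],[0,0,0,-2,30],[0,0,0,-2,30]]]}}

```text
time_s: 12.72
tcp_pos: [0.5707, 0.1358, 0.3444]
ee_rot: [2.746, 1.522, 0.006]
contact_force: [0.4, -0.5, 12.8]
grip_width: 0.0447
```

{"api": "send_rows", "payload": {"motion": [[[0,0,0,-1,30],[0,0,0,-2,30],[0,0,0,-2,30]]]}}

```text
time_s: 12.97
tcp_pos: [0.5706, 0.1358, 0.3443]
ee_rot: [2.773, 1.474, 0.006]
contact_force: [-0.3, -0.3, 11.5]
grip_width: 0.0447
```

{"api": "send_rows", "payload": {"motion": [[[0,0,0,-1,30],[0,0,0,-2,30],[0,0,0,-2,30]]]}}

```text
time_s: 13.22
tcp_pos: [0.5706, 0.1357, 0.3441]
ee_rot: [2.798, 1.425, 0.006]
contact_force: [2.2, -0.7, 10.0]
grip_width: 0.0448
```

{"api": "send_rows", "payload": {"motion": [[[0,0,0,-1,30],[0,0,0,-2,30],[0,0,0,-2,30]]]}}

```text
time_s: 13.47
tcp_pos: [0.5705, 0.1356, 0.3438]
ee_rot: [2.823, 1.376, 0.004]
contact_force: [0.3, -1.7, 9.0]
grip_width: 0.0448
```

{"api": "send_rows", "payload": {"motion": [[[0,0,0,-1,30],[0,0,0,-2,30],[0,0,0,-2,30]]]}}

```text
time_s: 13.72
tcp_pos: [0.5704, 0.1355, 0.3435]
ee_rot: [2.846, 1.327, 0.003]
contact_force: [0.9, -2.1, 6.8]
grip_width: 0.0448
```

{"api": "send_rows", "payload": {"motion": [[[0,0,0,-1,30],[0,0,0,-2,30],[0,0,0,-2,30]]]}}

```text
time_s: 13.97
tcp_pos: [0.5699, 0.1358, 0.3422]
ee_rot: [-2.87, -1.278, 0.001]
contact_force: [0.6, 0.1, -0.7]
grip_width: 0.0447
```

{"api": "send_rows", "payload": {"motion": [[[0,0,0,-1,30],[0,0,0,-2,30],[0,0,0,-2,30]]]}}

```text
time_s: 14.22
tcp_pos: [0.57, 0.1357, 0.3423]
ee_rot: [-2.892, -1.228, 0.001]
contact_force: [-0.2, -0.1, -1.1]
grip_width: 0.0447
```

```bash
python3 - <<'E'
from m import *
o=ctrl.get_obs(); t=o["tcp_pos"]; print(t,o["contact_force"],o["wrist_torque"],o["grip_width"])
c=cap("wrist"); w=world(c); cv2.imwrite("pics/w4.png",c["pixels"])
g=(c["pixels"].max(-1)-c["pixels"].min(-1)<40)
p=near(w,t[:2],.018,t[2]-.155,t[2]-.13); 
A=np.c_[p[:,:2]-t[:2],np.ones(len(p))]
for _ in range(4):
    s=np.linalg.lstsq(A,p[:,2],rcond=None)[0]; r=p[:,2]-A@s; k=abs(r)<.0015; A,p=A[k],p[k]
print(len(p),"tilt slopes",s[:2],"top z",s[2],s[2]-t[2])
E
```

```text
[0.56998702 0.13570844 0.34228074] [-0.16514386 -0.13112875 -1.05513451] [-0.03029127 -0.06946262 -0.0649393 ] 0.0447326930523652
2320 tilt slopes [-0.01059584 -0.0825084 ] top z 0.20616798973425346 -0.13611275374930873
```

View pics/w4.png

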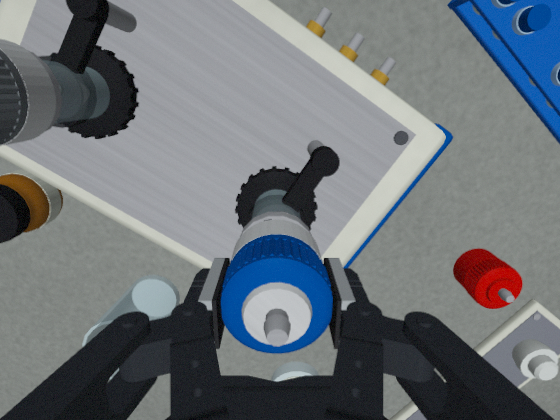

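Contact force vanished and z dropped, so the keyways look lined up. I'll press straight down.

{"api": "send_rows", "payload": {"motion": [[[0,0,-0.7,0,30],[0,0,-1.4,0,30],[0,0,-2,0,30],[0,0,-2,0,30]]]}}

```text
time_s: 14.6
tcp_pos: [0.57, 0.1357, 0.3403]
ee_rot: [-2.891, -1.23, 0.001]
contact_force: [-0.0, 0.1, -0.8]
grip_width: 0.0447
```

Free travel below the pin level. Continuing down, about 6 mm more to home.

{"api": "send_rows", "payload": {"motion": [[[0,0,-0.7,0,30],[0,0,-1.4,0,30],[0,0,-2,0,30],[0,0,-2.5,0,30],[0,0,-3,0,30],[0,0,-3,0,30]]]}}

```text
time_s: 15.1
tcp_pos: [0.5701, 0.1357, 0.3377]
ee_rot: [2.891, 1.23, 0.0]
contact_force: [-2.3, -0.4, 3.7]
grip_width: 0.0445
```

{"api": "send_rows", "payload": {"motion": [[[0,0,-0.7,0,30],[0,0,-1.4,0,30],[0,0,-2,0,30],[0,0,-2,0,30]]]}}

```text
time_s: 15.43
tcp_pos: [0.5701, 0.1357, 0.3356]
ee_rot: [2.891, 1.23, 0.0]
contact_force: [-2.0, 0.3, 7.2]
grip_width: 0.0449
```

{"api": "send_rows", "payload": {"motion": [[[0,0,-0.5,0,30],[0,0,-1,0,30],[0,0,-1.5,0,30],[0,0,-1.5,0,30]]]}}

```text
time_s: 15.77
tcp_pos: [0.5701, 0.1357, 0.3349]
ee_rot: [2.89, 1.23, 0.001]
contact_force: [-5.8, -1.3, 12.5]
grip_width: 0.0447
```

{"api": "send_rows", "payload": {"motion": [[[0,0,-0.5,0,30],[0,0,-1,0,30],[0,0,-1.5,0,30],[0,0,-1.5,0,30]]]}}

```text
time_s: 16.1
tcp_pos: [0.57, 0.1357, 0.3348]
ee_rot: [2.89, 1.23, 0.002]
contact_force: [-11.7, -2.2, 26.5]
grip_width: 0.0444
```

z stopped at 0.3348, against a predicted home of about 0.335, and the force is rising stiffly. I'll check with the cameras.

```bash
cat > v.py <<'E'
from m import *
o=ctrl.get_obs(); t=o["tcp_pos"]; print(o["time_s"],t,o["contact_force"],o["wrist_torque"],o["grip_width"])
ims=[]
for n,(u,v) in [("scene",(314,225)),("side",(254,196))]:
    c=cap(n); w=world(c); ims.append(cv2.resize(c["pixels"][v-45:v+45,u-45:u+45],(400,400),interpolation=2))
    hsv=cv2.cvtColor(c["pixels"],cv2.COLOR_BGR2HSV); m=cv2.inRange(hsv,(100,130,30),(130,255,255))>0
    q=w[m]; q=q[(np.hypot(q[:,0]-.5703,q[:,1]-.136)<.035)&(q[:,2]>.14)]
    print(n,len(q),np.percentile(q,[2,98],axis=0).round(4).tolist())
    if len(q)>20:print(circ(q[q[:,2]<.19],.023,(.57,.136)))
c=cap("wrist"); w=world(c); p=near(w,t[:2],.01,.185,.225); print("wrist top z hist",np.histogram(p[:,2],bins=np.arange(.185,.226,.002))[0])
hsv=cv2.cvtColor(c["pixels"],cv2.COLOR_BGR2HSV); p=w[(hsv[...,1]<60)&(hsv[...,2]>140)&(np.hypot(w[...,0]-t[0],w[...,1]-t[1])<.022)&(w[...,2]>.185)&(w[...,2]<.199)]
s=np.linalg.lstsq(np.c_[p[:,:2]-t[:2],np.ones(len(p))],p[:,2],rcond=None)[0]; print(len(p),"slopes,z",s)
cv2.imwrite("pics/v.png",cv2.hconcat(ims))
E
python3 v.py
```

```text
16.1 [0.57002402 0.13572893 0.33480289] [-11.67044772  -2.22350103  26.54920072] [-0.43565891  1.79908817 -0.02713024] 0.0443530413843044
scene 135 [[0.5579, 0.1303, 0.1749], [0.5942, 0.1559, 0.1989]]
(array([0.56961979, 0.13678672]), np.float64(0.0011264380487671663))
side 108 [[0.5622, 0.1285, 0.1688], [0.59, 0.1614, 0.1965]]
(array([0.56859105, 0.13648679]), np.float64(0.0012890548441624502))
wrist top z hist [  0   0   0   0   0   0 227 921  61  71 126 138 315  29   0   0   0   0
   0   0]
869 slopes,z [-0.01813369 -0.01939006  0.19828054]
```

View pics/v.png

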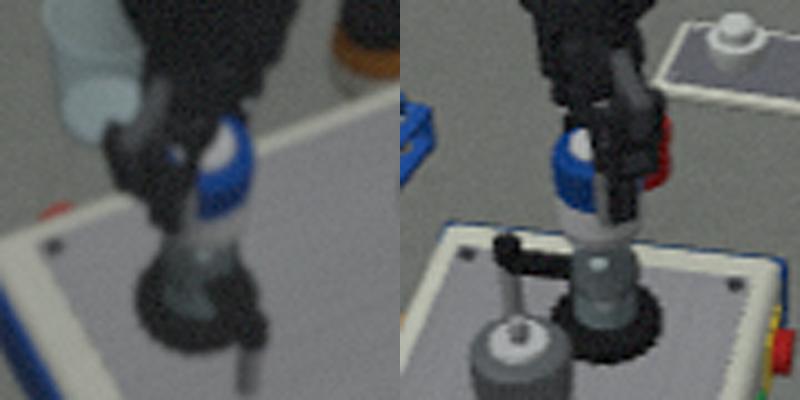

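```bash
cat > q.py <<'E'
from m import *
def stat(w,px,t):
    hsv=cv2.cvtColor(px,cv2.COLOR_BGR2HSV); rel=w-t
    r=np.hypot(rel[...,0],rel[...,1]); m=(hsv[...,1]<70)&(r<.02)&(rel[...,2]>-.145)&(rel[...,2]<-.11)
    p=rel[m]; zf=np.median(p[(p[:,2]<-.132),2]); f=p[abs(p[:,2]-zf)<.0025]
    s=np.linalg.lstsq(np.c_[f[:,:2],np.ones(len(f))],f[:,2],rcond=None)[0]
    print(len(p),"face med",zf,"fit",s,"nipple top pct",np.percentile(p[:,2],[95,98,99.5]))
    b=(hsv[...,0]>100)&(hsv[...,0]<130)&(hsv[...,1]>150)&(r<.03)&(rel[...,2]>-.15)&(rel[...,2]<-.13); print("blue top pct",np.percentile(rel[b][:,2],[50,75,90,97]))
d=np.load("w3.npz"); stat(d["w"],d["pixels"],np.array([.50157,.11122,.41161]))
c=cap("wrist"); stat(world(c),c["pixels"],ctrl.get_obs()["tcp_pos"])
E
python3 q.py
```

```text
3463 face med -0.1356031531373983 fit [-0.02613918 -0.00682487 -0.13556264] nipple top pct [-0.12467682 -0.12417488 -0.12375106]
blue top pct [-0.13930607 -0.13856329 -0.1381088  -0.13767898]
3470 face med -0.13547548220343744 fit [-0.02007244 -0.02010029 -0.13544844] nipple top pct [-0.12456816 -0.12412287 -0.12372952]
blue top pct [-0.13919132 -0.13844822 -0.13800221 -0.13762135]
```

The head hasn't slipped in the grip: its offset from the TCP matches the carry picture within 0.1 mm. TCP travel from pin contact (0.3449) to here is 10.1 mm, so it is home. I'll let it settle and hand in.

{"api": "send_rows", "payload": {"motion": [[[0,0,0,0,30],[0,0,0,0,30],[0,0,0,0,30],[0,0,0,0,30]]]}}

```text
time_s: 16.63
tcp_pos: [0.57, 0.1357, 0.3348]
ee_rot: [2.89, 1.23, 0.002]
contact_force: [-12.0, -2.4, 25.9]
grip_width: 0.0447
```

```bash
python3 - <<'E'
from workcell import ctrl
o=ctrl.get_obs(); print(o["time_s"],o["tcp_pos"],o["contact_force"],o["grip_width"],abs(o["qvel"]).max())
if o["tcp_pos"][2]<.3356 and o["contact_force"][2]>12: print(ctrl.close_job())
E
```

```text
16.6333 [0.56999503 0.13572712 0.3347817 ] [-12.00590783  -2.42420855  25.86418548] 0.044666756900444124 0.0010285136104105329
the job is handed in; nothing more can be done
None
```

The blue head is on the open cell, keyways over the pins and pushed home. I handed in at 16.6 s with the fingers still gripping and pressing it down with about 26 N. No verdict was reported.

**What I did:** I lifted the head off the stand and set it on the pins. I then turned it until the contact force vanished and it dropped, and pressed it down against the seal.

**Last checks that agreed:**
- The tool had travelled 10.1 mm down from pin contact and stopped hard. That puts the rim at about 0.151 m, the height of the shoulder.
- The wrist camera showed no slip of the head in the grip, within about 0.1 mm.
- The arm was at rest and its position steady.

**What disagreed or went wrong:**
- **First grasp:** it was about 16 mm off-centre because an earlier move had fallen short. It shoved the blue head about 4 mm on its stub. I reopened, measured again and regrasped it.
- **First pass over the pins:** the head gave a false partial dip, and I found the drop only on turning back.
- **Wrist depth readings:** they put the head's top 3–4 mm too high, with about a 1.5° tilt. The same readings appeared while carrying it, so I took them as a measuring bias.
- **Side load:** about 12 N of sideways force remained at the wrist.
- **Not checked:** I did not read the seal travel directly, and I did not re-measure the other heads and loose items after the moves.

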